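# Test three spring plungers at the marked height and reject the tired one

### The job

Test the three spring plungers in the tester in order from left to right: gently press each cap down until its top is level with the top of the height post behind it, hold it there for a second while you read the force, and let it come back up; never press a cap more than a little past the mark. Then take the one plunger whose spring pushes back clearly weaker than the others and seat it upright and fully home in the socket of the reject holder on the right, without ramming it, leaving the two good ones seated in the tester and the other things on the bench alone.

Things in the scene. Friction and masses are not known exactly. Their poses are not given: they have to be found in the camera images.
- tester: Spring tester, fixed: pale aluminium plate 110 (x) x 320 (y) x 14 mm lying on the bench, turned up to 0.25 rad; origin at the centre of its underside, x pointing away from the robot, y to its left. Three round nests in a row along y, 105 mm apart, each 33 mm wide, 10 mm deep, chamfered 2 mm. A steel height post stands 47 mm behind each nest.
- nest_1 (a point): Centre of the floor of the left nest (largest tester y), 4 mm above the bench and 10 mm below the plate's top.
- nest_2 (a point): The same point of the middle nest.
- nest_3 (a point): The same point of the right nest (smallest tester y).
- mark_1 (a point): Centre of the flat top of the height post behind the left nest: a plain upright steel rod 10 mm thick, its top 60 mm above the bench. That is the marked height for the cap in front of it. The posts behind the other nests are the same.
- reject_holder: Reject holder, fixed: dark steel block 80 x 80 x 14 mm with one empty round socket in the middle, 33 mm wide and 10 mm deep, with a 2 mm chamfer, to the right of the tester; origin at the centre of its underside on the bench.
- reject_seat (a point): Centre of the floor of the reject socket, 4 mm above the bench and 10 mm below the block's top.
- plunger_a_centre (a point): Spring plunger a, loose, 66 mm tall, about 0.13 kg; point on its axis 33 mm above its underside; z points up. Round steel barrel 30 mm thick, 44 mm tall (lift it by this), then 17 mm of coil on a stem, then a black cap 26 mm wide, 5 mm thick. Stands in one of the nests (which one varies), 34 mm of barrel above the plate. All three plungers look alike.
- plunger_a_top (a point): Centre of the flat top of plunger a's cap: 66 mm above its underside when free (70 mm above the bench in a nest). One plunger of the three, not told which, pushes back about half as hard as the other two, which are equal; springs are linear without preload, and none needs more than 15 N at the marked height.
- plunger_a_cap (a joint): How far plunger a's cap is pressed straight down, m: 0 free, 0.010 at the marked height (cap level with the post's top), 0.016 the hard stop. It springs back when let go.
- plunger_b_centre (a point): Spring plunger b, loose, 66 mm tall, about 0.13 kg; point on its axis 33 mm above its underside; z points up. Round steel barrel 30 mm thick, 44 mm tall (lift it by this), then 17 mm of coil on a stem, then a black cap 26 mm wide, 5 mm thick. Stands in one of the nests (which one varies), 34 mm of barrel above the plate. All three plungers look alike.
- plunger_b_top (a point): Centre of the flat top of plunger b's cap: 66 mm above its underside when free (70 mm above the bench in a nest). One plunger of the three, not told which, pushes back about half as hard as the other two, which are equal; springs are linear without preload, and none needs more than 15 N at the marked height.
- plunger_b_cap (a joint): How far plunger b's cap is pressed straight down, m: 0 free, 0.010 at the marked height (cap level with the post's top), 0.016 the hard stop. It springs back when let go.
- plunger_c_centre (a point): Spring plunger c, loose, 66 mm tall, about 0.13 kg; point on its axis 33 mm above its underside; z points up. Round steel barrel 30 mm thick, 44 mm tall (lift it by this), then 17 mm of coil on a stem, then a black cap 26 mm wide, 5 mm thick. Stands in one of the nests (which one varies), 34 mm of barrel above the plate. All three plungers look alike.
- plunger_c_top (a point): Centre of the flat top of plunger c's cap: 66 mm above its underside when free (70 mm above the bench in a nest). One plunger of the three, not told which, pushes back about half as hard as the other two, which are equal; springs are linear without preload, and none needs more than 15 N at the marked height.
- plunger_c_cap (a joint): How far plunger c's cap is pressed straight down, m: 0 free, 0.010 at the marked height (cap level with the post's top), 0.016 the hard stop. It springs back when let go.
- sensor_white_2: Bystander: loose white rounded sensor housing, 84 x 60 x 25 mm; origin at the centre of its underside.
- tape_black: Bystander: loose roll of black tape lying flat, 60 mm wide, 18 mm tall; origin at the centre of its underside.
- fuse_carton: Bystander: loose small grey box 37 x 59 x 22 mm; origin at the centre of its underside.
- pouch_battery: Bystander: loose flat pouch cell, 105 x 45 x 6 mm; origin at the centre of its underside.
There are look-alikes about, which are no part of the job. Leave any purple look-alike of the reject_holder alone. What is shaped like the part that bears plunger_c_centre but red is not meant.

How it is judged (in metres and radians):
On the way, in this order (a step that is already met when the one before it is completed fails the run):
1. the cap of the plunger in the left nest is held within 2 mm of the marked height (pressed 8 to 12 mm) for half a second (((horizontal distance between plunger_a_centre and nest_1 below 0.005 m and value of joint plunger_a_cap between 0.008 and 0.012 m) or (horizontal distance between plunger_b_centre and nest_1 below 0.005 m and value of joint plunger_b_cap between 0.008 and 0.012 m) or (horizontal distance between plunger_c_centre and nest_1 below 0.005 m and value of joint plunger_c_cap between 0.008 and 0.012 m))), for 0.5 s.
2. the cap of the plunger in the middle nest is held within 2 mm of the marked height (pressed 8 to 12 mm) for half a second (((horizontal distance between plunger_a_centre and nest_2 below 0.005 m and value of joint plunger_a_cap between 0.008 and 0.012 m) or (horizontal distance between plunger_b_centre and nest_2 below 0.005 m and value of joint plunger_b_cap between 0.008 and 0.012 m) or (horizontal distance between plunger_c_centre and nest_2 below 0.005 m and value of joint plunger_c_cap between 0.008 and 0.012 m))), for 0.5 s.
3. the cap of the plunger in the right nest is held within 2 mm of the marked height (pressed 8 to 12 mm) for half a second (((horizontal distance between plunger_a_centre and nest_3 below 0.005 m and value of joint plunger_a_cap between 0.008 and 0.012 m) or (horizontal distance between plunger_b_centre and nest_3 below 0.005 m and value of joint plunger_b_cap between 0.008 and 0.012 m) or (horizontal distance between plunger_c_centre and nest_3 below 0.005 m and value of joint plunger_c_cap between 0.008 and 0.012 m))), for 0.5 s.
4. after the tests, the plunger with the tired spring is carried away from the tester's nests (horizontal distance between plunger_b_centre and nest_1 above 0.06 m and horizontal distance between plunger_b_centre and nest_2 above 0.06 m and horizontal distance between plunger_b_centre and nest_3 above 0.06 m), for 0.1 s.
At the end, for the whole second after the job is handed in: The plunger with the tired spring stands upright (within 0.1 rad) in the reject holder, within 4 mm of the socket's middle and within 2.5 mm of its floor; the other two stand likewise seated in nests of the tester; all caps are back up (pressed less than 2 mm) (horizontal distance between plunger_b_centre and reject_seat below 0.004 m and z of plunger_b_centre in the frame of reject_seat between 0.03 and 0.0355 m and angle between plunger_b_centre's own z axis and vertical below 0.1 rad and value of joint plunger_b_cap below 0.002 m and ((horizontal distance between plunger_a_centre and nest_1 below 0.004 m and z of plunger_a_centre in the frame of nest_1 between 0.03 and 0.0355 m and angle between plunger_a_centre's own z axis and vertical below 0.1 rad and value of joint plunger_a_cap below 0.002 m) or (horizontal distance between plunger_a_centre and nest_2 below 0.004 m and z of plunger_a_centre in the frame of nest_2 between 0.03 and 0.0355 m and angle between plunger_a_centre's own z axis and vertical below 0.1 rad and value of joint plunger_a_cap below 0.002 m) or (horizontal distance between plunger_a_centre and nest_3 below 0.004 m and z of plunger_a_centre in the frame of nest_3 between 0.03 and 0.0355 m and angle between plunger_a_centre's own z axis and vertical below 0.1 rad and value of joint plunger_a_cap below 0.002 m)) and ((horizontal distance between plunger_c_centre and nest_1 below 0.004 m and z of plunger_c_centre in the frame of nest_1 between 0.03 and 0.0355 m and angle between plunger_c_centre's own z axis and vertical below 0.1 rad and value of joint plunger_c_cap below 0.002 m) or (horizontal distance between plunger_c_centre and nest_2 below 0.004 m and z of plunger_c_centre in the frame of nest_2 between 0.03 and 0.0355 m and angle between plunger_c_centre's own z axis and vertical below 0.1 rad and value of joint plunger_c_cap below 0.002 m) or (horizontal distance between plunger_c_centre and nest_3 below 0.004 m and z of plunger_c_centre in the frame of nest_3 between 0.03 and 0.0355 m and angle between plunger_c_centre's own z axis and vertical below 0.1 rad and value of joint plunger_c_cap below 0.002 m))); the robot touches nothing.
It fails at once if a cap is pressed more than 4 mm past the mark (beyond 14 mm), which would spoil its spring (value of joint any of plunger_a_cap, plunger_b_cap, plunger_c_cap above 0.014 m).
It fails at once if a plunger is rammed into the reject holder with more than 35 N (contact force between any of plunger_a, plunger_b, plunger_c and reject_holder above 35 N).
It fails at once if a bystander is moved more than 30 mm (distance of any of sensor_white_2, tape_black, fuse_carton, pouch_battery from where it was at the start of the episode above 0.03 m).
It also fails if it takes over 61 s, if anything falls off the work surface, if the arm or the gripper's body presses on something with over 40 N, if the wrist force passes 120 N, or if a joint passes its speed limit or range.

### The arm

A 7-joint arm with a two-finger parallel gripper is mounted at the origin on a cart in front of the work surface, level with it; the furniture and walls round the work are solid. World frame = base frame: x ahead of the robot, y to its left, z up, the work surface at z = 0. Lengths are in m, angles in degrees, forces in N, time in s.
With the tool pointing down it reaches from about 0.4 to 0.85 m from the base axis. Payload 4.5 kg.
Tool frame: the origin (TCP) lies on the centre line of the jaws, within the pads' length; the fingertips stand 19 mm ahead of it and the grasp point (between the pads) is the TCP; z points along the fingers, y is the line along which they close (so a half turn about z gives the same grasp; the last joint's range is limited). The gripper opens to 88 mm and grips with 3 to 60 N. Pads are 18 mm wide; open, the fingers measure 123 mm over their backs; the gripper's body (75 mm by 187 mm) begins 45 mm behind the grasp point.
Start: joints at [78.656, 39.483, -11.15, 89.685, 9.013, 51.709, -12.324], TCP at [0.144, -0.608, 0.258] pointing down, gripper open.
Joint ranges: [-172.22, 172.22], [-26.19, 119.32], [-84.43, 86.54], [7.71, 146.69], [-57.33, 237.33], [2.42, 119.75], [-152.13, 152.13]. Speed limits (degrees/s): [147.25, 147.25, 180, 180, 180, 180, 180].

### API

Orientations are given as a 3x3 rotation matrix whose columns are the frame's x, y, z axes.
In Python, from workcell import bot gives the robot as it stands.
- The arm moves only by the tool step_arm, never from a script. Its argument "commands" is a list that holds one entry, the list of rows, each a list of 7 numbers: the shift along the world's x, y, z in cm, then the turn, a rotation vector about the world's x, y, z in rad, then the finger opening in cm, from 0 to 8.81. A call has 1 to 10 rows; each row shifts and turns the commanded pose from where the row before left it; what a row does not reach is not made up. A row lasts 1/8 s, in which the tool goes at most 62.5 mm and 10.7 degrees, less where a joint would pass 70% of its speed; a pose out of reach is approached as far as the arm can. A call is refused whole if a number of a shift passes 6.25 or a number of a turn 0.188, either way. A call with a gripper value outside its range is refused whole. The fingers move at their own pace and stop on an object; "newtons" is the grip in N (left out, the last holds). Time passes only in rows, so rows that do not move let the fingers close. It gives the time, the measured TCP pose, the force, the opening and the grip force at its end, in the units of the state.
- bot.sense(): the state, without advancing time (a new reading comes with each control period).
- bot.capture(name): name is "scene" or "top" or "wrist"; returns a dict with "pixels" (400x640x3 uint8, blue, green, red), "z_map" (400x640 float32, m along the optical axis (not along the pixel's ray), 0 where there is no reading), "K" (3x3 intrinsics, pixels), "camera_from_world" (4x4, takes a point from world to camera coordinates); the wrist camera has in their place "tool_from_camera" (4x4, takes a point from camera to tool coordinates, whose origin is the TCP and whose axes are the flange's). Camera axes: x right, y up, looking along -z (the intrinsics and any distortion apply to the point x, -y, -z); pixel columns grow to the right and rows downward; lengths in m; the calibration is good to about 2 mm. A picture is of the moment at which its call begins: read the wrist's pose just before it.
- bot.close_job(): hands the job in; it is judged then, once.
The state is a dict: "clock": time; "qpos": joint angles; "qd": joint speeds; "tau": joint torques, N m; "eef_pos": TCP position; "orientation": TCP orientation; "force": force on the tool from outside, world axes, zero at the start; "wrist_torque": the same for the moment, N m; "width": finger opening in m; "grip_force": force on a finger pad.
Only numpy, scipy, OpenCV 4.12 (cv2) and the standard library are available. Lean on these libraries where they do the work, as an engineer would, in place of code of your own. Each camera call takes 0.05 s, during which the arm holds its last target. There are 200 camera calls.

## Working session

There is one attempt and no reset: what is moved stays moved. The work goes in short steps, Python scripts to look and compute and a tool call to move; the robot and the scene stay as the last step left them, time stands still between calls to the robot, and variables do not carry over. Pictures are saved under pics/ and viewed, at most 10 in all, crops included, and the job is handed in when it is done.

Besides the shell and the picture viewer there is one more tool, called after ">>>" as a command line: name --argument value ..., lists and objects as JSON in quotes. step_arm: Moves the arm, as the interface text tells. Its arguments: {"type":"object","properties":{"commands":{"type":"array","items":{"type":"array","items":{"type":"array","items":{"type":"number"}}}},"newtons":{"type":"number"}},"required":["commands"]}

```bash
mkdir -p pics; ls; python3 - <<'E'
from workcell import bot
import cv2, numpy as np
s=bot.sense(); print({k:np.round(v,3).tolist() for k,v in s.items()})
for n in("top","scene"):
    d=bot.capture(n); cv2.imwrite(f"pics/{n}0.png",d["pixels"]); np.savez(f"{n}0.npz",**d)
    print(n,d["K"].tolist(),np.round(d["camera_from_world"],4).tolist(),[k for k in d])
E
```

```text
pics
{'clock': 0.0, 'qpos': [78.658, 39.533, -11.145, 89.746, 9.012, 51.709, -12.325], 'qd': [0.127, 0.036, 0.045, -0.006, 0.014, -0.073, -0.03], 'tau': [-0.001, -52.757, -1.267, -15.343, -0.053, 0.006, 0.0], 'eef_pos': [0.143, -0.608, 0.257], 'orientation': [[0.973, 0.23, -0.001], [0.23, -0.973, 0.002], [-0.0, -0.002, -1.0]], 'force': [0.242, -0.493, 0.039], 'wrist_torque': [-0.003, 0.007, 0.053], 'grip_force': 0.0, 'width': 0.088}
top [[401.4888428704096, 0.0, 325.63913730107436], [0.0, 401.4888428704096, 197.48344724937888], [0.0, 0.0, 1.0]] [[-0.0242, -0.9997, -0.0072, -0.094], [0.9934, -0.0248, 0.1121, -0.5534], [-0.1122, -0.0044, 0.9937, -1.0399], [0.0, 0.0, 0.0, 1.0]] ['pixels', 'z_map', 'K', 'camera_from_world']
scene [[376.18326368484236, 0.0, 317.73264857195704], [0.0, 376.18326368484236, 199.97250182755783], [0.0, 0.0, 1.0]] [[-0.7397, -0.6727, 0.0176, 0.3327], [0.4813, -0.5106, 0.7125, -0.3725], [-0.4703, 0.5355, 0.7015, -0.7009], [0.0, 0.0, 0.0, 1.0]] ['pixels', 'z_map', 'K', 'camera_from_world']
```

View pics/top0.png

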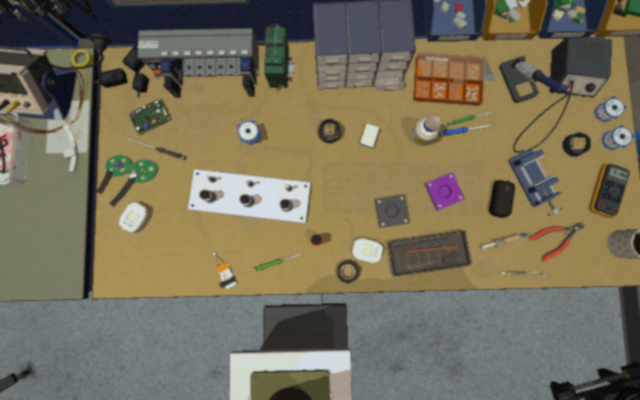

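View pics/scene0.png

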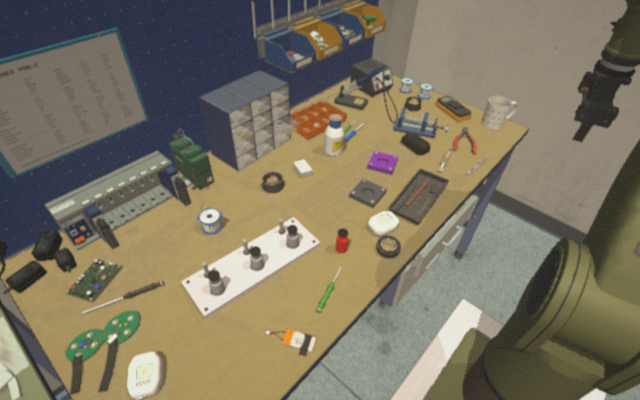

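The top view shows the tester plate at about (190–310, 170–220), with plunger caps near (208,194), (247,199) and (287,204). The dark holder is at (393,210), the purple decoy at (445,191) and the red decoy at (318,238).

```bash
cat > h.py <<'E'
import cv2, numpy as np
def ray(px,K,cfw,z):
    """pixels (N,2) cast onto world plane z"""
    px=np.atleast_2d(px).astype(float)
    d=np.c_[(px[:,0]-K[0,2])/K[0,0],-(px[:,1]-K[1,2])/K[1,1],-np.ones(len(px))]
    R,t=cfw[:3,:3],cfw[:3,3]; c=-R.T@t; w=d@R
    return c+w*((z-c[2])/w[:,2])[:,None]
def proj(P,K,cfw):
    p=np.atleast_2d(P)@cfw[:3,:3].T+cfw[:3,3]
    return np.c_[K[0,2]+K[0,0]*p[:,0]/-p[:,2],K[1,2]+K[1,1]*-p[:,1]/-p[:,2]]
def comp(mask,seed):
    n,l,st,c=cv2.connectedComponentsWithStats(mask.astype(np.uint8)); i=l[seed[1],seed[0]]
    m=(l==i).astype(np.uint8); return max(cv2.findContours(m,0,1)[0],key=cv2.contourArea)
E
python3 - <<'E'
from h import *
d=np.load("top0.npz"); im=d["pixels"];K=d["K"];T=d["camera_from_world"]
hsv=cv2.cvtColor(im,cv2.COLOR_BGR2HSV)
print(hsv[205,225],hsv[200,382],hsv[150,200],hsv[180,440])
for nm,mask,seed in(("tester",(hsv[...,2]>150)&(hsv[...,1]<60),(225,205)),("holder",(hsv[...,2]<130)&(hsv[...,1]<90),(382,200))):
    c=comp(mask,seed); w=ray(c[:,0],K,T,0.014)
    r=cv2.minAreaRect((w[:,:2]*1000).astype(np.float32)); print(nm,cv2.contourArea(c),r,cv2.boundingRect(c))
# dark caps in image
m=(hsv[...,2]<60).astype(np.uint8)
n,l,st,c=cv2.connectedComponentsWithStats(m)
for i in range(1,n):
    if 190<c[i][0]<325 and 175<c[i][1]<245: print(c[i],st[i],ray(c[i],K,T,.07).round(4))
print(d["z_map"][[205,200],[225,382]], proj([[.6,.2,.014]],K,T))
E
```

```text
[104  17 229] [12 15 86] [ 21 117 153] [144 163 153]
tester 4809.0 ((563.7449951171875, 101.29830169677734), (322.8886413574219, 114.48017120361328), 82.04592895507812) (188, 169, 123, 54)
holder 866.0 ((512.9652709960938, -284.60400390625), (81.04399108886719, 84.05813598632812), 7.142524719238281) (375, 194, 35, 34)
[212.5 179. ] [212 179   2   1   2] [[0.6019 0.1838 0.07  ]]
[204.54545455 194.11363636] [201 191   8   7  44] [[0.563 0.204 0.07 ]]
[244.575 198.75 ] [241 196   8   7  40] [[0.5484 0.1008 0.07  ]]
[284.91891892 203.45945946] [282 201   7   6  37] [[ 0.5337 -0.0029  0.07  ]]
[315.5        239.04761905] [312 236   8   7  42] [[ 0.4409 -0.0794  0.07  ]]
[1.088585  1.0851147] [[212.44799954 183.08308792]]
```

>>> step_arm --commands '[[[3.6,3.2,0,0,0,-0.037,8.8],[3.6,3.2,0,0,0,-0.037,8.8],[3.6,3.2,0,0,0,-0.037,8.8],[3.6,3.2,0,0,0,-0.037,8.8],[3.6,3.2,0,0,0,-0.037,8.8],[3.6,3.2,0,0,0,-0.037,8.8],[3.6,3.2,0,0,0,-0.037,8.8],[3.6,3.2,0,0,0,-0.037,8.8],[3.6,3.2,0,0,0,-0.037,8.8],[3.6,3.2,0,0,0,-0.037,8.8]]]'

```text
clock: 1.35
eef_pos: [0.5044, -0.287, 0.2574]
orientation: [[0.99, -0.139, -0.001], [-0.139, -0.99, 0.0], [-0.001, -0.0, -1.0]]
force: [-0.2, -0.0, 0.3]
width: 0.0881
grip_force: 0.0
```

```bash
cat >> h.py <<'E'
def wrist(name):
    from workcell import bot
    s=bot.sense(); d=bot.capture("wrist"); cv2.imwrite(f"pics/{name}.png",d["pixels"])
    W=np.eye(4); W[:3,:3]=s["orientation"]; W[:3,3]=s["eef_pos"]
    T=np.linalg.inv(W@d["tool_from_camera"]); np.savez(name+".npz",T=T,**d)
    return d["pixels"],d["K"],T,s
E
python3 - <<'E'
from h import *
im,K,T,s=wrist("w1")
print(s["eef_pos"],s["orientation"],s["clock"],K.tolist(), -T[:3,:3].T@T[:3,3])
print(proj([[.513,-.285,.014]],K,T))
E
```

```text
[ 0.50442254 -0.28704173  0.25740736] [[ 9.90301673e-01 -1.38931655e-01 -7.69016615e-04]
 [-1.38931568e-01 -9.90301970e-01  1.66588147e-04]
 [-7.84703036e-04 -5.81318370e-05 -9.99999690e-01]] 1.35 [[350.12925638915004, 0.0, 317.73637677044326], [0.0, 350.12925638915004, 196.09145091792223], [0.0, 0.0, 1.0]] [ 0.58720072 -0.2985741   0.38420362]
[[314.48067799 151.03931539]]
```

View pics/w1.png

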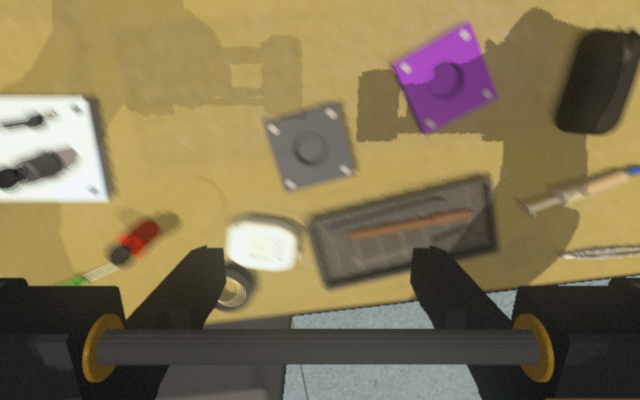

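The close view shows the dark holder at about (311,147), with its socket at (311,148). I'll measure it now.

```bash
python3 - <<'E'
from h import *
d=np.load("w1.npz"); im=d["pixels"];K=d["K"];T=d["T"]
hsv=cv2.cvtColor(im,cv2.COLOR_BGR2HSV)
print(hsv[130,290],hsv[148,311])
m=(hsv[...,1]<90)&(hsv[...,2]<140); m[200:]=0
c=comp(m,(290,130)); w=ray(c[:,0],K,T,.014); print(cv2.contourArea(c),cv2.minAreaRect((w[:,:2]*1000).astype(np.float32)))
g=im[120:180,280:345].max(2); print(g[::4,::4])
E
```

```text
[ 18  26 117] [ 15  26 116]
5184.0 ((517.4287719726562, -281.5168151855469), (80.03279876708984, 81.16381072998047), 7.165250778198242)
[[121 112 115 117 115 112 109 116 115 114 117 115 114 115 116 116 130]
 [120 117 116 115 117 113 116 113 112 115 115 113 114 115 114 115 122]
 [115 116 116 119 116 116 113 117 114 112 113 113 117 112 112 110 117]
 [135 116 117 116 113 108 109 106 108 111 115 114 112 113 113 115 117]
 [118 118 115 117 110 106 110 111 111 109 103 113 114 113 113 114 116]
 [121 115 120 112 104 106 108 114 113 113 110 106 112 111 109 113 113]
 [119 117 118 106  99 108 117 117 115 113 110 105 112 112 114 114 115]
 [119 118 116 103  99 112 114 117 116 117 113 104 108 116 115 113 110]
 [118 116 116 106  84 103 117 119 116 115 112 107 107 113 114 112 114]
 [115 117 115 114  89  80 115 114 113 108 103 105 111 114 116 113 115]
 [119 116 118 119 115  79  75  99 100 100  96 100 114 116 114 117 115]
 [122 119 118 118 120 116  95  82  88  98  99 111 118 116 115 124 129]
 [124 117 120 119 117 118 116 117 113 111 117 116 116 114 116 154 191]
 [136 118 118 117 120 117 118 118 115 117 121 115 115 114 116 118 171]
 [153 119 119 117 119 116 120 119 115 115 115 115 115 115 122 135 140]]
```

>>> step_arm --commands '[[[0.6,4.9,-0.8,0,0,0,8.8],[0.6,4.9,-0.8,0,0,0,8.8],[0.6,4.9,-0.8,0,0,0,8.8],[0.6,4.9,-0.8,0,0,0,8.8],[0.6,4.9,-0.8,0,0,0,8.8],[0.6,4.9,-0.8,0,0,0,8.8],[0.6,4.9,-0.8,0,0,0,8.8],[0.6,4.9,-0.8,0,0,0,8.8],[0.6,4.9,-0.8,0,0,0,8.8],[0.5,4.9,-0.8,0,0,0,8.8]]]'

```text
clock: 2.65
eef_pos: [0.5625, 0.2031, 0.1772]
orientation: [[0.99, -0.138, -0.0], [-0.138, -0.99, -0.0], [-0.0, 0.0, -1.0]]
force: [0.2, -0.1, -0.5]
width: 0.0881
grip_force: 0.0
```

```bash
python3 - <<'E'
from h import *
im,K,T,s=wrist("w2")
print(s["eef_pos"],s["orientation"].round(4) if hasattr(s["orientation"],"round") else s["orientation"],s["force"])
print(proj([[.563,.204,.07],[.548,.101,.07]],K,T))
E
```

```text
[0.56252662 0.2030652  0.1771587 ] [[ 9.905e-01 -1.376e-01 -4.000e-04]
 [-1.376e-01 -9.905e-01 -4.000e-04]
 [-4.000e-04  5.000e-04 -1.000e+00]] [ 0.20097161 -0.06533817 -0.48434162]
[[316.04365979 200.70431404]
 [462.58758968 201.5856186 ]]
```

View pics/w2.png

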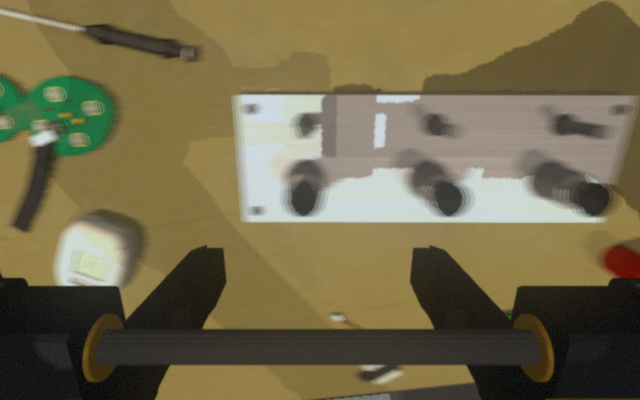

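The caps appear at about (305,196), (449,198) and (594,199), roughly 10 px from where I predicted. I'll re-measure now the arm is at rest and compare with the top view.

```bash
python3 - <<'E'
from h import *
im,K,T,s=wrist("w3"); print(s["eef_pos"],s["clock"],np.abs(s["qd"]).max())
g=im.max(2)
for th in (30,40,50):
    m=(g<th).astype(np.uint8); m[240:]=0
    n,l,st,c=cv2.connectedComponentsWithStats(m)
    for i in range(1,n):
        if st[i][4]>200: print(th,c[i].round(1),st[i],ray(c[i],K,T,.07).round(4))
# plate edges
hsv=cv2.cvtColor(im,cv2.COLOR_BGR2HSV)
print(hsv[205,380],hsv[150,360],hsv[60,300])
m=(hsv[...,1]<55)&(hsv[...,2]>110); m[235:]=0
c=comp(m,(265,150)); w=ray(c[:,0],K,T,.014)
r=cv2.minAreaRect((w[:,:2]*1000).astype(np.float32)); print(r,cv2.boundingRect(c))
cv2.imwrite("pics/w3c.png",cv2.resize(im[80:230,220:640],None,fx=1.9,fy=1.9,interpolation=2))
E
```

```text
[0.56155622 0.21314385 0.1761423 ] 2.7 5.36049074513085
50 [621.2 198.9] [600 184  40  33 910] [[0.5369 0.0025 0.07  ]]
[ 95  15 223] [ 13  34 156] [ 22 119 133]
((564.16357421875, 103.244873046875), (320.5978088378906, 111.37112426757812), 82.12293243408203) (255, 90, 385, 134)
```

View pics/w3c.png

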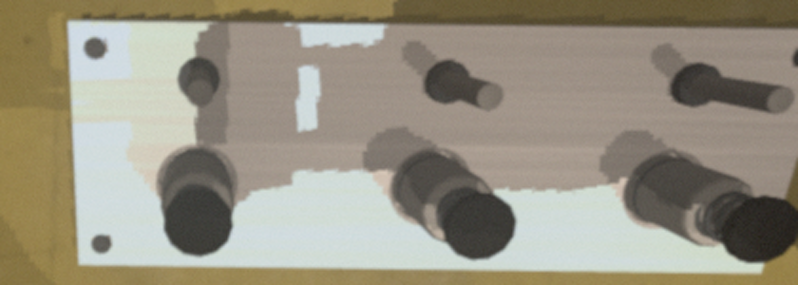

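The crop shows the cap centres at about (324,196), (472,198) and (621,200) in the full image. The arm hadn't settled, so I'll add rest rows with the fingers closing and measure again.

>>> step_arm --commands '[[[0,0,0,0,0,0,0],[0,0,0,0,0,0,0],[0,0,0,0,0,0,0],[0,0,0,0,0,0,0],[0,0,0,0,0,0,0],[0,0,0,0,0,0,0]]]'

```text
clock: 3.5
eef_pos: [0.5626, 0.2016, 0.1778]
orientation: [[0.99, -0.138, 0.0], [-0.138, -0.99, -0.0], [0.0, -0.0, -1.0]]
force: [-0.5, -1.0, 0.6]
width: 0.03
grip_force: 0.0
```

```bash
python3 - <<'E'
from h import *
im,K,T,s=wrist("w4"); print(s["eef_pos"],s["clock"],np.abs(s["qd"]).max(),s["force"],s["width"])
g=im.max(2); print(g[190:205:5,300:330:4])
for th in (55,62,70):
    m=(g<th).astype(np.uint8); m[235:]=0
    n,l,st,c=cv2.connectedComponentsWithStats(m)
    for i in range(1,n):
        if st[i][4]>200 and st[i][1]>150: print(th,c[i].round(1),st[i],ray(c[i],K,T,.07).round(4))
hsv=cv2.cvtColor(im,cv2.COLOR_BGR2HSV)
m=(hsv[...,1]<55)&(hsv[...,2]>110); m[235:]=0
c=comp(m,(265,150)); w=ray(c[:,0],K,T,.014)
print(cv2.minAreaRect((w[:,:2]*1000).astype(np.float32)),cv2.boundingRect(c))
E
```

```text
[0.56260448 0.20164925 0.17779024] 3.5 0.1368443406595094 [-0.48502457 -1.02037808  0.58725932] 0.030045334947000474
[[ 68  66  67  69  68  67 125 178]
 [ 70  66  66  68  68  69  79 228]
 [ 67  67  68  68  68  67  73 228]]
55 [601.9 197. ] [580 184  40  32 742] [[0.5377 0.0015 0.07  ]]
62 [599.4 199.1] [ 577  182   43   34 1023] [[0.5363 0.003  0.07  ]]
70 [597.3 197.9] [ 573  181   47   36 1184] [[0.5375 0.0046 0.07  ]]
70 [306.7 197.8] [292 183  32  31 648] [[0.566  0.2089 0.07  ]]
70 [453.2 198.2] [436 182  36  34 862] [[0.5514 0.106  0.07  ]]
((564.2815551757812, 102.88517761230469), (320.4618225097656, 110.6754150390625), 82.06976318359375) (240, 94, 400, 129)
```

>>> step_arm --commands '[[[0.1,0.2,-2,0,0,0,0],[0.1,0.2,-2,0,0,0,0],[0.1,0.2,-2,0,0,0,0],[0,0,-1.4,0,0,0,0],[0,0,-0.6,0,0,0,0],[0,0,0,0,0,0,0],[0,0,0,0,0,0,0]]]'

```text
clock: 4.42
eef_pos: [0.566, 0.2077, 0.0983]
orientation: [[0.99, -0.138, 0.001], [-0.138, -0.99, 0.0], [0.001, -0.0, -1.0]]
force: [0.1, 0.1, -0.2]
width: 0.0005
grip_force: 0.0
```

>>> step_arm --commands '[[[0,0,-0.4,0,0,0,0],[0,0,-0.4,0,0,0,0],[0,0,-0.3,0,0,0,0],[0,0,-0.2,0,0,0,0],[0,0,0,0,0,0,0],[0,0,0,0,0,0,0]]]'

```text
clock: 5.18
eef_pos: [0.5657, 0.2077, 0.0849]
orientation: [[0.99, -0.138, 0.0], [-0.138, -0.99, 0.0], [0.0, -0.0, -1.0]]
force: [-0.7, -0.2, 2.9]
width: 0.0007
grip_force: 1.3
```

>>> step_arm --commands '[[[0,0,-0.2,0,0,0,0],[0,0,-0.2,0,0,0,0],[0,0,-0.2,0,0,0,0],[0,0,0,0,0,0,0],[0,0,0,0,0,0,0],[0,0,0,0,0,0,0],[0,0,0,0,0,0,0]]]'

```text
clock: 6.05
eef_pos: [0.5657, 0.2077, 0.079]
orientation: [[0.99, -0.138, 0.0], [-0.138, -0.99, 0.0], [0.0, -0.0, -1.0]]
force: [-0.9, -0.7, 5.6]
width: 0.0006
grip_force: 3.1
```

>>> step_arm --commands '[[[0,0,0,0,0,0,0],[0,0,0,0,0,0,0],[0,0,0,0,0,0,0],[0,0,0,0,0,0,0]]]'

```text
clock: 6.55
eef_pos: [0.5657, 0.2078, 0.079]
orientation: [[0.99, -0.138, 0.0], [-0.138, -0.99, 0.0], [0.0, -0.0, -1.0]]
force: [-1.6, -0.8, 5.8]
width: 0.0006
grip_force: 3.1
```

>>> step_arm --commands '[[[0,0,0.5,0,0,0,0],[0,0,1,0,0,0,0],[0,0,2,0,0,0,0],[-0.4,-3.3,0,0,0,0,0],[-0.5,-3.5,0,0,0,0,0],[-0.5,-3.5,0,0,0,0,0],[0,0,-1.5,0,0,0,0],[0,0,0,0,0,0,0],[0,0,0,0,0,0,0]]]'

```text
clock: 7.68
eef_pos: [0.5516, 0.1066, 0.0986]
orientation: [[0.991, -0.135, -0.0], [-0.135, -0.991, 0.001], [-0.0, -0.001, -1.0]]
force: [-0.1, 0.1, 1.2]
width: 0.0007
grip_force: 0.0
```

>>> step_arm --commands '[[[0,0,-0.5,0,0,0,0],[0,0,-0.4,0,0,0,0],[0,0,-0.3,0,0,0,0],[0,0,-0.3,0,0,0,0],[0,0,-0.2,0,0,0,0],[0,0,0,0,0,0,0],[0,0,0,0,0,0,0],[0,0,0,0,0,0,0]]]'

```text
clock: 8.68
eef_pos: [0.5518, 0.1052, 0.0825]
orientation: [[0.991, -0.137, 0.001], [-0.137, -0.991, 0.001], [0.001, -0.001, -1.0]]
force: [-0.9, 0.2, 9.1]
width: 0.0005
grip_force: 4.1
```

>>> step_arm --commands '[[[0,0,-0.2,0,0,0,0],[0,0,-0.15,0,0,0,0],[0,0,0,0,0,0,0],[0,0,0,0,0,0,0],[0,0,0,0,0,0,0]]]'

```text
clock: 9.3
eef_pos: [0.5519, 0.1052, 0.0794]
orientation: [[0.99, -0.138, 0.001], [-0.138, -0.99, 0.001], [0.001, -0.001, -1.0]]
force: [-1.9, 1.6, 12.3]
width: 0.0003
grip_force: 6.0
```

>>> step_arm --commands '[[[0,0,0,0,0,0,0],[0,0,0,0,0,0,0],[0,0,0,0,0,0,0],[0,0,0,0,0,0,0],[0,0,0,0,0,0,0]]]'

```text
clock: 9.93
eef_pos: [0.5518, 0.1052, 0.0794]
orientation: [[0.991, -0.137, 0.001], [-0.137, -0.991, 0.001], [0.001, -0.001, -1.0]]
force: [-1.9, 0.8, 13.0]
width: 0.0004
grip_force: 6.0
```

>>> step_arm --commands '[[[0,0,0.5,0,0,0,0],[0,0,1,0,0,0,0],[0,0,2,0,0,0,0],[-0.4,-3.3,0,0,0,0,0],[-0.5,-3.5,0,0,0,0,0],[-0.5,-3.4,0,0,0,0,0],[0,0,-1.5,0,0,0,0],[0,0,0,0,0,0,0],[0,0,0,0,0,0,0]]]'

```text
clock: 11.05
eef_pos: [0.5377, 0.0044, 0.098]
orientation: [[0.991, -0.136, -0.0], [-0.136, -0.991, 0.001], [-0.0, -0.001, -1.0]]
force: [-0.1, -0.8, -0.1]
width: 0.0004
grip_force: 0.0
```

>>> step_arm --commands '[[[0,0,-0.5,0,0,0,0],[0,0,-0.4,0,0,0,0],[0,0,-0.3,0,0,0,0],[0,0,-0.3,0,0,0,0],[0,0,-0.2,0,0,0,0],[0,0,0,0,0,0,0],[0,0,0,0,0,0,0]]]'

```text
clock: 11.92
eef_pos: [0.5379, 0.0032, 0.082]
orientation: [[0.991, -0.137, 0.001], [-0.137, -0.991, 0.001], [0.001, -0.001, -1.0]]
force: [-0.7, 1.8, 7.4]
width: 0.0005
grip_force: 4.5
```

>>> step_arm --commands '[[[0,0,-0.2,0,0,0,0],[0,0,-0.1,0,0,0,0],[0,0,0,0,0,0,0],[0,0,0,0,0,0,0],[0,0,0,0,0,0,0],[0,0,0,0,0,0,0]]]'

```text
clock: 12.68
eef_pos: [0.5379, 0.0032, 0.0793]
orientation: [[0.991, -0.137, 0.001], [-0.137, -0.991, 0.001], [0.001, -0.001, -1.0]]
force: [-2.6, 2.4, 12.2]
width: 0.0008
grip_force: 6.0
```

>>> step_arm --commands '[[[0,0,0,0,0,0,0],[0,0,0,0,0,0,0],[0,0,0,0,0,0,0],[0,0,0,0,0,0,0]]]'

```text
clock: 13.18
eef_pos: [0.5379, 0.0032, 0.0793]
orientation: [[0.991, -0.137, 0.001], [-0.137, -0.991, 0.001], [0.001, -0.001, -1.0]]
force: [-2.3, 0.9, 13.0]
width: 0.0003
grip_force: 6.0
```

Readings are left 5.7 N, middle 12.6 N and right 12.6 N, so the left plunger is the weak one. I'll rise and go back over it with the gripper open.

>>> step_arm --commands '[[[0,0,0.5,0,0,0,8.8],[0,0,2,0,0,0,8.8],[0,0,3.5,0,0,0,8.8],[0.6,4,3,0,0,0,8.8],[0.7,5,1,0,0,0,8.8],[0.7,5,0,0,0,0,8.8],[0.6,4,0,0,0,0,8.8],[0.3,2.5,0,0,0,0,8.8],[0,0,0,0,0,0,8.8],[0,0,0,0,0,0,8.8]]]'

```text
clock: 14.42
eef_pos: [0.5665, 0.2055, 0.178]
orientation: [[0.99, -0.14, -0.001], [-0.14, -0.99, -0.002], [-0.0, 0.002, -1.0]]
force: [0.0, -0.1, 0.3]
width: 0.0881
grip_force: 0.0
```

>>> step_arm --commands '[[[0,0,0,0,0,0,8.8],[0,0,0,0,0,0,8.8],[0,0,0,0,0,0,8.8],[0,0,0,0,0,0,8.8]]]'

```text
clock: 14.92
eef_pos: [0.5667, 0.2075, 0.1783]
orientation: [[0.99, -0.138, 0.0], [-0.138, -0.99, -0.0], [0.0, 0.0, -1.0]]
force: [-0.4, 1.0, 0.6]
width: 0.0882
grip_force: 0.0
```

```bash
python3 - <<'E'
from h import *
im,K,T,s=wrist("w5"); print(s["eef_pos"],s["clock"],np.abs(s["qd"]).max(),s["width"])
g=im.max(2)
for th in (66,72,78):
    m=(g<th).astype(np.uint8); m[235:]=0; m=cv2.morphologyEx(m,cv2.MORPH_OPEN,np.ones((9,9)))
    n,l,st,c=cv2.connectedComponentsWithStats(m)
    for i in range(1,n):
        if st[i][4]>200 and st[i][1]>150 and c[i][0]>200: print(th,c[i].round(1),st[i],ray(c[i],K,T,.07).round(4))
cv2.imwrite("pics/w5c.png",cv2.resize(im[90:230,250:500],None,fx=3.2,fy=3.2,interpolation=2))
# z_map of the cap
print(np.median(np.load("w5.npz")["z_map"][190:205,300:320]))
E
```

```text
[0.5666557  0.20753267 0.17828395] 14.925 0.27511129812545093 0.08817092375258186
66 [462. 194.] [451 188  23  13 272] [[0.5575 0.1055 0.07  ]]
66 [606.1 203. ] [ 585  188   42   32 1063] [[0.5365 0.0035 0.07  ]]
72 [460.9 202. ] [445 185  34  34 941] [[0.5515 0.1063 0.07  ]]
72 [316.3 200.7] [301 186  32  29 788] [[0.5668 0.2084 0.07  ]]
72 [605.9 202.9] [ 585  188   42   32 1087] [[0.5365 0.0036 0.07  ]]
78 [316.1 201.8] [300 185  33  34 917] [[0.5659 0.2086 0.07  ]]
78 [460.8 201.8] [445 185  34  34 970] [[0.5517 0.1064 0.07  ]]
78 [604.7 202.4] [ 583  188   44   32 1172] [[0.537  0.0045 0.07  ]]
0.2489866
```

View pics/w5c.png

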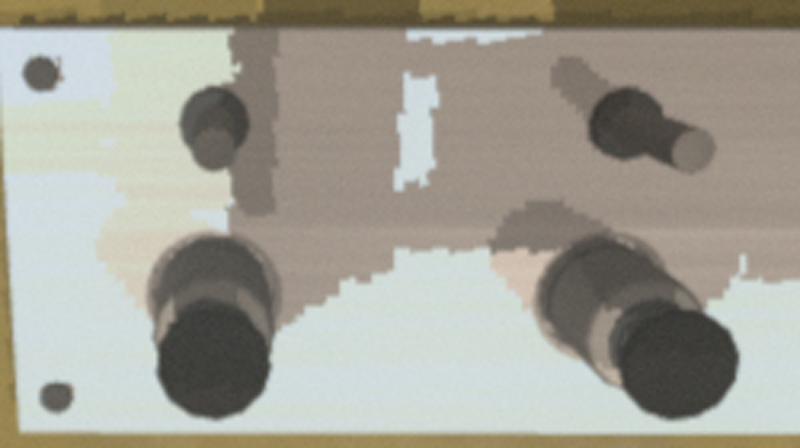

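Caps are now at (0.566, 0.2086) and (0.5517, 0.1064), and the TCP is centred over the left plunger to about 1 mm. Descending to grip the barrel.

>>> step_arm --commands '[[[-0.1,0.1,-2,0,0,0,8.8],[0,0,-3,0,0,0,8.8],[0,0,-3,0,0,0,8.8],[0,0,-2.5,0,0,0,8.8],[0,0,-2,0,0,0,8.8],[0,0,-1,0,0,0,8.8],[0,0,-0.4,0,0,0,8.8],[0,0,0,0,0,0,5],[0,0,0,0,0,0,4],[0,0,0,0,0,0,3.5]]]' --newtons 6

```text
clock: 16.23
eef_pos: [0.566, 0.2088, 0.0398]
orientation: [[0.99, -0.138, 0.001], [-0.138, -0.99, 0.0], [0.001, -0.0, -1.0]]
force: [-0.2, 0.4, 0.1]
width: 0.0603
grip_force: 0.0
```

>>> step_arm --commands '[[[0,0,0,0,0,0,3.3],[0,0,0,0,0,0,3.2],[0,0,0,0,0,0,2.5],[0,0,0,0,0,0,2],[0,0,0,0,0,0,2]]]'

```text
clock: 16.85
eef_pos: [0.5656, 0.2087, 0.0393]
orientation: [[0.99, -0.138, 0.0], [-0.138, -0.99, -0.0], [0.0, 0.0, -1.0]]
force: [0.7, -0.4, 0.8]
width: 0.0284
grip_force: 6.0
```

>>> step_arm --commands '[[[0,0,0,0,0,0,1.5],[0,0,0,0,0,0,1.5],[0,0,0.5,0,0,0,1.5],[0,0,0.5,0,0,0,1.5],[0,0,1,0,0,0,1.5],[0,0,2,0,0,0,1.5],[0,0,3,0,0,0,1.5],[0,0,4,0,0,0,1.5],[0,0,4,0,0,0,1.5],[0,0,0,0,0,0,1.5]]]' --newtons 20

```text
clock: 18.1
eef_pos: [0.5679, 0.2094, 0.1938]
orientation: [[0.99, -0.138, 0.008], [-0.138, -0.99, 0.003], [0.007, -0.004, -1.0]]
force: [0.3, 0.3, -1.9]
width: 0.0282
grip_force: 20.0
```

>>> step_arm --commands '[[[-0.5,-4,0,0,0,0,1.5],[-0.5,-5,0,0,0,0,1.5],[-0.5,-5,0,0,0,0,1.5],[-0.5,-5,0,0,0,0,1.5],[-0.5,-5,0,0,0,0,1.5],[-0.5,-5,0,0,0,0,1.5],[-0.5,-5,0,0,0,0,1.5],[-0.5,-5,-1,0,0,0,1.5],[-0.5,-5,-2,0,0,0,1.5],[-0.5,-5,-3,0,0,0,1.5]]]'

```text
clock: 19.35
eef_pos: [0.5155, -0.2829, 0.129]
orientation: [[0.99, -0.138, 0.001], [-0.138, -0.99, -0.0], [0.001, 0.0, -1.0]]
force: [1.2, -0.2, -1.0]
width: 0.0281
grip_force: 20.0
```

>>> step_arm --commands '[[[0,0,-0.7,0,0,0,1.5],[0,0,0,0,0,0,1.5],[0,0,0,0,0,0,1.5],[0,0,0,0,0,0,1.5],[0,0,0,0,0,0,1.5],[0,0,0,0,0,0,1.5]]]'

```text
clock: 20.1
eef_pos: [0.5158, -0.2811, 0.1225]
orientation: [[0.991, -0.137, 0.0], [-0.137, -0.991, -0.0], [0.0, 0.0, -1.0]]
force: [-0.0, 1.2, -0.7]
width: 0.0286
grip_force: 20.0
```

```bash
python3 - <<'E'
from h import *
im,K,T,s=wrist("w6"); print(s["eef_pos"],s["clock"],np.abs(s["qd"]).max(),s["width"],s["force"])
hsv=cv2.cvtColor(im,cv2.COLOR_BGR2HSV); u,v=proj([[.515,-.283,.014]],K,T)[0]; print(u,v)
m=(hsv[...,1]<90)&(hsv[...,2]<150); m[265:]=0
m=cv2.morphologyEx(m.astype(np.uint8),cv2.MORPH_OPEN,np.ones((9,9)))
c=comp(m,(int(u),int(v)-35)); w=ray(c[:,0],K,T,.014)
print(cv2.contourArea(c),cv2.boundingRect(c),cv2.minAreaRect((w[:,:2]*1000).astype(np.float32)))
x0,y0=int(u)-90,max(0,int(v)-80); print(x0,y0)
cv2.imwrite("pics/w6c.png",cv2.resize(im[y0:y0+150,x0:x0+190],None,fx=4,fy=4,interpolation=2))
E
```

```text
[ 0.51580142 -0.28105742  0.12253177] 20.1 0.2436471471056703 0.02857323703555 [-0.0478215   1.21235248 -0.72480147]
320.3355228602051 201.31357374866852
12377.0 (253, 135, 131, 130) ((505.29266357421875, -284.3016052246094), (100.82933044433594, 81.09590911865234), 5.938185691833496)
230 121
```

View pics/w6c.png

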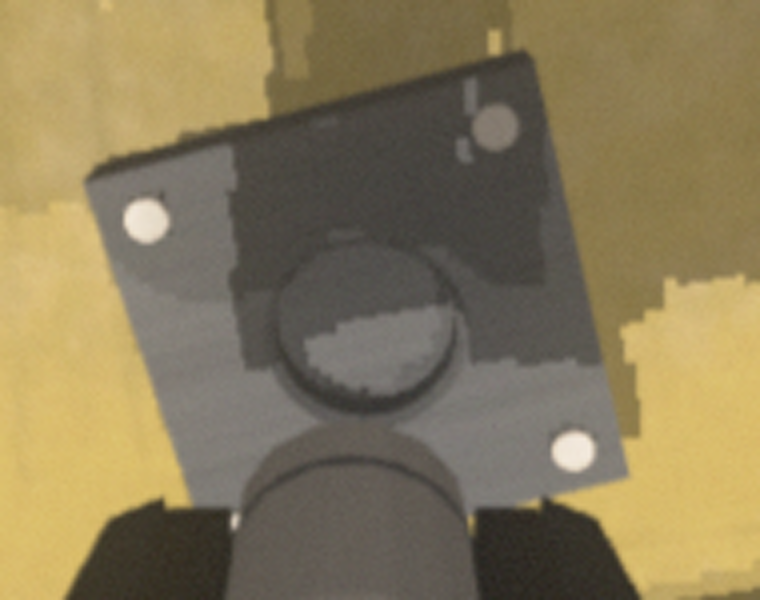

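The crop shows holder screws at crop (147,220), (573,450) and (495,127), the socket rim near (368,332), and the held plunger's bottom edge at (354,422). I'll cast these to get the socket position and the plunger's in-hand offset.

```bash
python3 - <<'E'
from h import *
d=np.load("w6.npz");K=d["K"];T=d["T"]
f=lambda a:np.array(a,float)/4+[230,121]-0.375
s=ray(f([[147,220],[573,450],[495,127]]),K,T,.014); print(s.round(4),"mid",s[:2].mean(0).round(4))
print("rim chamfer l,r,b",ray(f([[273,332],[470,332],[368,425]]),K,T,.014).round(4))
print("floor edge l,r",ray(f([[278,330],[456,330],[366,243]]),K,T,.014).round(4))
print("plunger bottom front,left,right",ray(f([[354,422],[240,500],[468,500]]),K,T,.0875).round(4))
E
```

```text
[[ 0.539  -0.2483  0.014 ]
 [ 0.485  -0.318   0.014 ]
 [ 0.547  -0.3101  0.014 ]] mid [ 0.512  -0.2832  0.014 ]
rim chamfer l,r,b [[ 0.5155 -0.2668  0.014 ]
 [ 0.5106 -0.3017  0.014 ]
 [ 0.4952 -0.2813  0.014 ]]
floor edge l,r [[ 0.5157 -0.2678  0.014 ]
 [ 0.5113 -0.2993  0.014 ]
 [ 0.5296 -0.2855  0.014 ]]
plunger bottom front,left,right [[ 0.5281 -0.283   0.0875]
 [ 0.5193 -0.2671  0.0875]
 [ 0.5153 -0.296   0.0875]]
```

>>> step_arm --commands '[[[-0.2,-0.25,-1.5,0,0,0,1.5],[0,0,-2,0,0,0,1.5],[0,0,-1.5,0,0,0,1.5],[0,0,-0.8,0,0,0,1.5],[0,0,-0.5,0,0,0,1.5],[0,0,0,0,0,0,1.5],[0,0,0,0,0,0,1.5],[0,0,0,0,0,0,1.5]]]'

```text
clock: 21.15
eef_pos: [0.5139, -0.2839, 0.0597]
orientation: [[0.99, -0.138, 0.001], [-0.138, -0.99, -0.0], [0.001, 0.0, -1.0]]
force: [0.2, -0.2, -1.5]
width: 0.0282
grip_force: 20.0
```

```bash
python3 - <<'E'
from h import *
im,K,T,s=wrist("w7"); print(s["eef_pos"],s["clock"],s["force"])
z=s["eef_pos"][2]-.0353; print(z)
u,v=proj([[.513,-.2835,.014]],K,T)[0]; print(u,v)
x0,y0=int(u)-90,int(v)-90; print(x0,y0)
cv2.imwrite("pics/w7c.png",cv2.resize(im[y0:y0+150,x0:x0+190],None,fx=4,fy=4,interpolation=2))
E
```

```text
[ 0.51393905 -0.28393037  0.05973458] 21.15 [ 0.16960685 -0.17598609 -1.48233491]
0.02443457732117852
316.9807626945177 240.9075970467859
226 150
```

View pics/w7c.png

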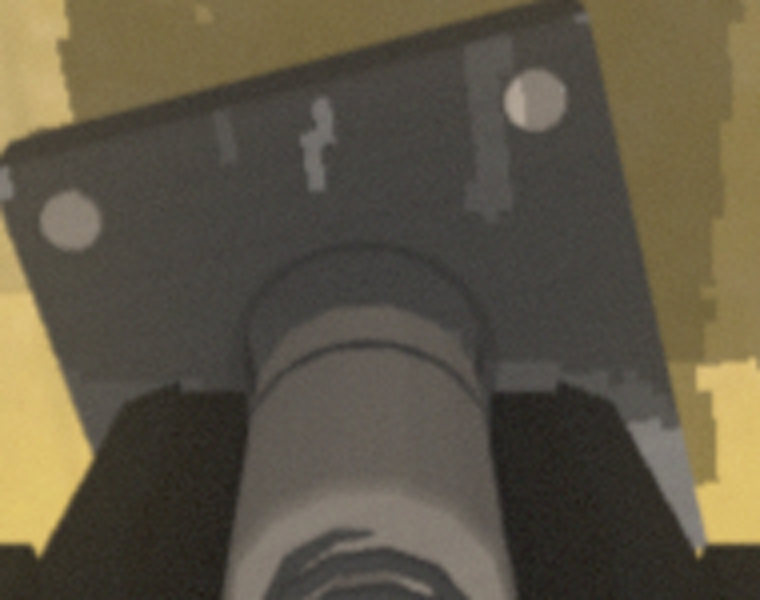

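The held plunger's barrel and the socket rim are centred on the same column, about crop 368. The far socket rim is at row 247 and the plunger's bottom edge at row 305, so only the fore-aft offset still needs checking.

```bash
python3 - <<'E'
from h import *
d=np.load("w7.npz");K=d["K"];T=d["T"]
f=lambda a:np.array(a,float)/4+[226,150]-0.375
A=np.array([[.99,-.138],[.138,.99]]) # rows: tool fwd, left
P=lambda a,z:(ray(f(a),K,T,z)[:,:2]@A.T*1000).round(1)
c0=np.array([.5139,-.2839])@A.T*1000; print("tcp",c0)
print("screws",P([[71,221],[535,100]],.014), "w6 scr",(np.array([[.539,-.2483],[.547,-.3101],[.485,-.318]])@A.T*1000).round(1))
print("rim far,l,r",P([[368,247],[247,335],[491,335]],.014))
print("bottom front,l,r",P([[370,305],[252,390],[487,390]],.0244))
g=d["pixels"].max(2); print(g[205:232,316:320].mean(1).round())
E
```

```text
tcp [ 547.9392 -210.1428]
screws [[ 567.9 -171.2]
 [ 584.3 -231.5]] w6 scr [[ 567.9 -171.4]
 [ 584.3 -231.5]
 [ 524.  -247.9]]
rim far,l,r [[ 564.2 -210.2]
 [ 551.5 -193.9]
 [ 551.5 -226.8]]
bottom front,l,r [[ 560.4 -210.5]
 [ 548.5 -195.3]
 [ 548.5 -225.5]]
[ 67.  68.  67.  66.  67.  61.  56.  60.  65.  64.  66.  66.  66.  66.
  66.  64.  66.  69.  67.  66.  68.  81.  96. 100.  98.  99.  98.]
```

>>> step_arm --commands '[[[0.05,0,-0.5,0,0,0,1.5],[0,0,-0.4,0,0,0,1.5],[0,0,-0.2,0,0,0,1.5],[0,0,-0.2,0,0,0,1.5],[0,0,0,0,0,0,1.5],[0,0,0,0,0,0,1.5]]]' --newtons 10

```text
clock: 21.95
eef_pos: [0.5142, -0.2838, 0.0463]
orientation: [[0.99, -0.138, 0.0], [-0.138, -0.99, -0.0], [0.0, 0.0, -1.0]]
force: [0.7, -0.1, -2.3]
width: 0.0287
grip_force: 10.0
```

>>> step_arm --commands '[[[0,0,-0.2,0,0,0,1.5],[0,0,-0.2,0,0,0,1.5],[0,0,-0.2,0,0,0,1.5],[0,0,0,0,0,0,1.5],[0,0,0,0,0,0,1.5]]]'

```text
clock: 22.58
eef_pos: [0.5141, -0.2838, 0.0403]
orientation: [[0.99, -0.138, 0.0], [-0.138, -0.99, -0.0], [0.0, 0.0, -1.0]]
force: [0.6, 0.4, -0.9]
width: 0.0283
grip_force: 10.0
```

>>> step_arm --commands '[[[0,0,-0.1,0,0,0,1.5],[0,0,-0.05,0,0,0,1.5],[0,0,0,0,0,0,1.5],[0,0,0,0,0,0,1.5]]]'

```text
clock: 23.08
eef_pos: [0.5142, -0.2838, 0.0392]
orientation: [[0.99, -0.138, 0.0], [-0.138, -0.99, -0.0], [0.0, 0.0, -1.0]]
force: [-0.8, 1.0, 4.9]
width: 0.0287
grip_force: 10.0
```

>>> step_arm --commands '[[[0,0,0,0,0,0,3],[0,0,0,0,0,0,3.3],[0,0,0,0,0,0,4],[0,0,0,0,0,0,6],[0,0,0,0,0,0,8.8],[0,0,0,0,0,0,8.8],[0,0,0,0,0,0,8.8]]]'

```text
clock: 23.95
eef_pos: [0.5141, -0.2838, 0.0388]
orientation: [[0.99, -0.138, 0.0], [-0.138, -0.99, -0.0], [0.0, 0.0, -1.0]]
force: [-0.2, -0.6, -0.7]
width: 0.078
grip_force: 0.0
```

>>> step_arm --commands '[[[0,0,0.5,0,0,0,8.8],[0,0,1.5,0,0,0,8.8],[0,0,3,0,0,0,8.8],[0,0,3,0,0,0,8.8],[0,0,3,0,0,0,8.8],[0,0,3,0,0,0,8.8],[0,0,0,0,0,0,8.8],[0,0,0,0,0,0,8.8],[0,0,0,0,0,0,8.8]]]'

```text
clock: 25.08
eef_pos: [0.5134, -0.2834, 0.1778]
orientation: [[0.99, -0.138, -0.002], [-0.138, -0.99, 0.001], [-0.002, -0.001, -1.0]]
force: [0.9, 0.6, 0.1]
width: 0.0879
grip_force: 0.0
```

```bash
python3 - <<'E'
from h import *
im,K,T,s=wrist("w8"); print(s["eef_pos"],s["clock"],s["force"],np.abs(s["qd"]).max())
from workcell import bot
t=bot.capture("scene"); a=t["pixels"]
hc=proj([[.513,-.284,.04]],K,T)[0].astype(int); print(hc)
b=im[hc[1]-75:hc[1]+75,hc[0]-95:hc[0]+95]
cv2.imwrite("pics/end.png",np.hstack([cv2.resize(b,(400,316),interpolation=2),cv2.resize(a[150:318,180:393],(400,316),interpolation=2)]))
print("top px exp",proj([[.5125,-.2835,.07]],K,T)); g=im.max(2); m=(g<72).astype(np.uint8); m[235:]=0; m=cv2.morphologyEx(m,2,np.ones((9,9)))
n,l,st,c=cv2.connectedComponentsWithStats(m)
for i in range(1,n): print(c[i].round(1),st[i],ray(c[i],K,T,.07).round(4))
E
```

```text
[ 0.51340088 -0.2834469   0.17777641] 25.075 [0.87185117 0.64171504 0.14866257] 0.1716476887365139
[318 188]
top px exp [[317.84775476 201.79670088]]
[631.6 132. ] [620  99  20  59 840] [[ 0.5327 -0.4973  0.07  ]]
[318.2 198.2] [302 183  33  30 838] [[ 0.5152 -0.2841  0.07  ]]
[532.  227.5] [527 221  11  14 150] [[ 0.4712 -0.4357  0.07  ]]
```

View pics/end.png

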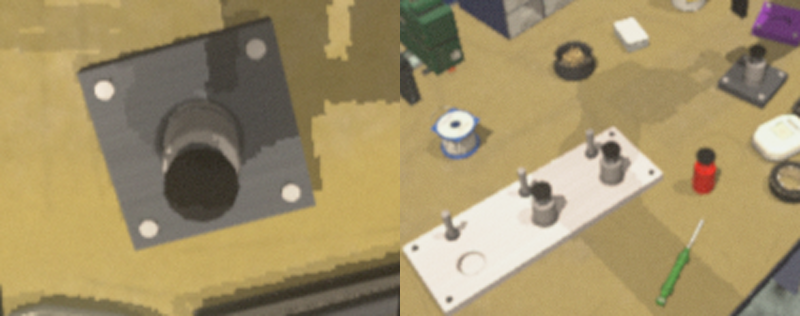

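The left half shows the weak plunger upright in the dark holder's socket. Its floor contact read about 5 N at full depth. The right half shows the left nest empty, the other two plungers standing in the tester, and nothing else disturbed. Handing in.

```bash
python3 -c "
from workcell import bot
print(bot.close_job())"
```

```text
the job is handed in; nothing more can be done
None
```

I tested all three plungers left to right (5.7 N, 12.6 N and 12.6 N at the mark), seated the weak left one upright and fully home in the reject holder with about 5 N of floor contact, and handed the job in at about 25 s; no verdict came back.

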